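Hang the lift-off door back on the enclosure's two hinge pins and shut it

ROBOT

A 7-joint arm with a two-finger parallel gripper is mounted at the origin on a cart in front of the work surface, level with it; the furniture and walls round the work are solid. World frame = base frame: x ahead of the robot, y to its left, z up, the work surface at z = 0. Lengths are in m, angles in rad, forces in N, time in s.
With the tool pointing down it reaches from about 0.4 to 0.85 m from the base axis. Payload 6.9 kg.
Tool frame: the origin (TCP) lies at the very end of the fingers, on their centre line; the grasp point (between the pads) lies 19 mm behind it; y points along the fingers, x is the direction in which the jaws open and shut, and the axes are right-handed (so a half turn about y gives the same grasp; the last joint's range is limited). The gripper opens to 85 mm and grips with 20 to 120 N. Pads are 22 mm wide; open, the fingers measure 114 mm over their backs; the gripper's body (76 mm by 85 mm) begins 54 mm behind the grasp point. The pads swing forward as they close: fully open they stand 13 mm farther back than shut.
Start: joints at [1.411, 0.507, -0.238, 1.5, 0.126, 1.149, -0.155], TCP at [0.164, -0.603, 0.231] pointing down, gripper open.
Joint ranges: [-3.08, 3.08], [-0.24, 2.05], [-1.43, 1.35], [0, 2.5], [-1.52, 4.66], [0.17, 1.96], [-2.89, 2.89]. Speed limits (rad/s): [2.39, 2.39, 3.14, 3.14, 3.14, 3.14, 3.14].

INTERFACE

Orientations are given as a unit quaternion [w, x, y, z].
In Python, from plant import telemetry, imaging, ticket gives the robot as it stands.
- The arm moves only by the tool servo_tool, never from a script. Its argument "commands" is a list of rows, each an object with "hand": the opening, from -1 (shut) to 1 (fully open), so that 0 is half open; "dp": the shift along the tool's x, y, z in m, a list of three; "delta_rot": the turn, a rotation vector about the tool's x, y, z in degrees, a list of three. In form: [{"hand": hand, "dp": [tx, ty, tz], "delta_rot": [ax, ay, az]}, ...]. A call has 1 to 5 rows; each row is the pose to reach, as a shift and turn from the pose measured when the call began, along the tool's axes at that moment; what a row does not reach only later rows make up. A row lasts 1/10 s, in which the tool goes at most 50 mm and 8.59 degrees, less where a joint would pass 70% of its speed; a pose out of reach is approached as far as the arm can. A call with a gripper value outside its range is refused whole. The fingers move at their own pace and stop on an object; "squeeze" is the grip in N (left out, the last holds). Time passes only in rows, so rows that repeat a pose let the fingers close. It gives the time, the measured TCP pose, the force and the opening at its end, in the units of the state.
- telemetry.get_state(): the state, without advancing time (a new reading comes with each control period).
- imaging.read_camera(name): name is "scene" or "top" or "wrist"; returns (picture, depth): 480x640x3 uint8, red, green, blue; 480x640 float32, m along the optical axis (not along the pixel's ray), 0 where there is no reading.
- imaging.calibration(name): a dict with "fx", "fy", "cx", "cy" (pixels), "T" (4x4, takes a point from camera to world coordinates). Camera axes: x right, y up, looking along -z (the intrinsics and any distortion apply to the point x, -y, -z); pixel columns grow to the right and rows downward; lengths in m; the calibration is good to about 2 mm. A picture is of the moment at which its call begins: read the wrist's pose just before it. calibration takes no time and is no camera call; for the wrist camera it gives the pose at the moment of the call.
- ticket.sign_off(): hands the job in, once; it reports no verdict.
The state is a dict: "t": time; "q": joint angles; "joint_vel": joint speeds; "joint_efforts": joint torques, N m; "ee_pos": TCP position; "orientation": TCP orientation; "contact_force": force on the tool from outside, world axes, zero at the start; "wrist_torque": the same for the moment, N m; "opening": opening from 0.0 (shut) to 1.0 (fully open).
Only numpy, scipy, OpenCV 4.12 (cv2) and the standard library are available. Lean on these libraries where they do the work, as an engineer would, in place of code of your own. Each camera call takes 0.05 s, during which the arm holds its last target. There are 200 camera calls.

TASK

The wiring in the small grey enclosure is done, so put its lift-off door back on: take the door (the larger panel, with the two hinge knuckles) out of the timber rest, keep it upright, and with the door standing wide open lower both knuckles gently over the two upright hinge pins until they sit fully down. The hinge strip is screwed on through oversize slots, so feel for the pins and for the seats and never force or drop the door. Let go of the door once it hangs open, then swing it gently shut against the enclosure and leave everything else where it is.

Things in the scene. Friction and masses are not known exactly. Their poses are not given: they have to be found in the camera images.
- enclosure: Grey steel enclosure, fixed on the counter, 110 deep (x) x 125 wide (y) x 185 mm high, open at the front. Origin: centre of its underside. x points from the open front (x = -55 mm) to the back, y to its hinge side (left, seen from the front), z up. A soft rubber seal, 8 mm high (gives 4 mm, about 2 N per mm), stops the shut door. Two cable glands stand 22 mm high on the roof.
- drip_lip (a point): Middle of the front edge of the 3 mm drip lip along the top of the enclosure's front, at x = -71, y = -7, z = 185 mm of its frame; it spans the enclosure's width but for the last 14 mm at the hinge side. It overhangs the shut door and keeps it from being lifted on or off, so the door is hung while standing about square to the front (90 degrees open).
- hinge_mid (a point): Nominal hinge line where the lower knuckle seats: x = -69, y = 76.5, z = 40 mm of the enclosure. The strip with both pins is screwed tight through oversize slots: the true seat lies up to 8 mm either way from here along the enclosure's y and up to 5 mm higher or lower (along x within 0.5 mm), differently each time. This is not measured and must be felt.
- upper_mid (a point): The same nominal line at the upper seat, z = 132 mm of the enclosure. At both seats a steel barrel, 22 mm across, carries an upright pin, 10 mm diameter, 15 mm long, hardly chamfered. The knuckles come to rest on the barrel tops (nominally z = 40 and 132 mm); the pin tips are 15 mm above (z = 55 and 147 mm), so both knuckles meet them together. Both pins shift together.
- door_centre (a point): Centre of the loose door's panel: grey, 123 wide (x) x 14 thick (y) x 160 mm high, 0.15 to 0.26 kg, centre of mass within 12 mm. x points to the hinge edge, y to the outer face. Standing 90 degrees open on the enclosure its axes match the enclosure's; shut, its yaw is 90 degrees more. Its plain top edge, 80 mm up, can be gripped from above. Hung, it turns freely and stays where left.
- lower_knuckle (a point): Centre of the underside of the door's lower knuckle, (76.5, 0, -53) mm from door_centre. The two knuckles are upright steel tubes, 22 mm outside, 12.4 mm bore, 22 mm long, open at both ends; the upper one's underside is 92 mm above this point. Fully down this point lies at z = 35 to 45 mm of the enclosure. Before work the knuckles point away from the robot.
- free_edge (a point): Middle of the door's free upright edge on the panel's mid-plane, (-61.5, 0, 0) mm from door_centre. With the door shut it lies at x = -69 to -72 mm of the enclosure. A round lock, 27 mm across, stands 3.5 mm proud of the outer face, 22 mm from this edge and 10 mm below this point.
- panel_rest: Timber rest, fixed on the counter, 108 (x) x 150 (y) x 48 mm high; origin at the centre of its underside. Two grooves along its own x, at y = -46 and +46 mm, 17 mm wide, 34 mm deep, floor 14 mm over the counter. The door stands upright in one of them (either one), the blank cover in the other.
- cover_centre (a point): Bystander: centre of the loose blank cover, 100 x 14 x 84 mm high, plain, without knuckles, standing in the rest's other groove. It stays there.
- tray: Bystander: loose tin tray with screws, 70 x 120 x 19 mm, on the counter to the right; origin under its centre.
- driver: Bystander: loose screwdriver, 169 mm long, on the counter to the right; origin under its middle.
- tape: Bystander: loose roll of black tape, 58 mm across, 19 mm high, on the counter to the right; origin under its centre.

How it is judged:
By the outcome, as a careful person would: the job done as asked, in the order asked, and still so for the second after the job is handed in, with the robot touching nothing.
It also fails if it takes over 67 s, if anything falls off the work surface, if the arm or the gripper's body presses on something with over 40 N, if the wrist force passes 120 N, or if a joint passes its speed limit or range.

## Working session

There is one attempt and no reset: what is moved stays moved. The work goes in short steps, Python scripts to look and compute and a tool call to move; the robot and the scene stay as the last step left them, time stands still between calls to the robot, and variables do not carry over. Pictures are saved under pics/ and viewed, about 8 in all and at most 12, crops included, and the job is handed in when it is done.

Besides the shell and the picture viewer there is one more tool, called as name([rows], argument=value, ...), one row to a line, values as JSON. servo_tool: Moves the arm, as the interface text tells. Its arguments: {"type":"object","properties":{"commands":{"type":"array","items":{"type":"object","properties":{"hand":{"type":"number"},"dp":{"type":"array","items":{"type":"number"}},"delta_rot":{"type":"array","items":{"type":"number"}}}}},"squeeze":{"type":"number"}},"required":["commands"]}

```bash
ls; mkdir -p pics; cat > h.py <<'E'
import numpy as np, cv2
from scipy.spatial.transform import Rotation as R
from plant import telemetry, imaging, ticket
def st():
    s=telemetry.get_state(); return s
def Rt(s):
    w,x,y,z=s["orientation"]; return R.from_quat([x,y,z,w])
def cloud(name):
    p,d=imaging.read_camera(name); c=imaging.calibration(name)
    v,u=np.mgrid[:480,:640]
    P=np.stack([(u-c["cx"])/c["fx"]*d,-(v-c["cy"])/c["fy"]*d,-d],-1)
    W=P@c["T"][:3,:3].T+c["T"][:3,3]; W[d==0]=np.nan
    return p,d,W,c
def save(p,n): cv2.imwrite("pics/"+n,p[:,:,::-1])
E
python3 - <<'E'
from h import *
s=st(); print(s); print(Rt(s).as_matrix().round(3))
for n in("scene","top"):
    p,d,W,c=cloud(n); save(p,n+".png"); np.savez(n,p=p,W=W); print(n,{k:v for k,v in c.items()})
E
```

```text
pics
{'t': 0.0, 'q': array([ 1.4104846 ,  0.50829455, -0.23749841,  1.50115628,  0.12572116,
        1.14887126, -0.15481545]), 'joint_vel': array([ 2.49029694e-05, -5.31250702e-04, -1.20547640e-03,  3.22558112e-04,
        9.73926926e-04,  4.26698392e-04,  1.90199632e-04]), 'joint_efforts': array([ 3.36504299e-04, -6.20591855e+01, -2.18708865e+00, -2.49649125e+01,
        1.24985841e-02,  1.19796352e-02, -1.53676751e-05]), 'ee_pos': array([ 0.16395568, -0.60258986,  0.23044755]), 'orientation': array([ 0.56219968, -0.56149161,  0.42983859, -0.4288327 ]), 'contact_force': array([-0.10089368, -0.65436341, -0.09534379]), 'wrist_torque': array([-0.01136177,  0.03293391, -0.02037302]), 'opening': 0.9972982075205097}
[[ 0.263 -0.001  0.965]
 [-0.965  0.002  0.263]
 [-0.002 -1.    -0.   ]]
scene {'fx': 579.9232550996359, 'fy': 579.9232550996359, 'cx': 321.69088571403813, 'cy': 229.6502132357283, 'T': array([[-0.61167802,  0.34087417, -0.71390112, -0.4993783 ],
       [-0.7910216 , -0.27677883,  0.54559904,  0.72403686],
       [-0.0116121 ,  0.89844214,  0.43893836,  0.74646331],
       [ 0.        ,  0.        ,  0.        ,  1.        ]])}
top {'fx': 501.6179824813249, 'fy': 501.6179824813249, 'cx': 318.4140138475142, 'cy': 242.05480125952974, 'T': array([[-0.00628031,  0.97728464, -0.21183787,  0.32679583],
       [-0.99996891, -0.00714788, -0.00332991, -0.0719776 ],
       [-0.00476846,  0.21181037,  0.97729915,  1.1940097 ],
       [ 0.        ,  0.        ,  0.        ,  1.        ]])}
```

View pics/scene.png

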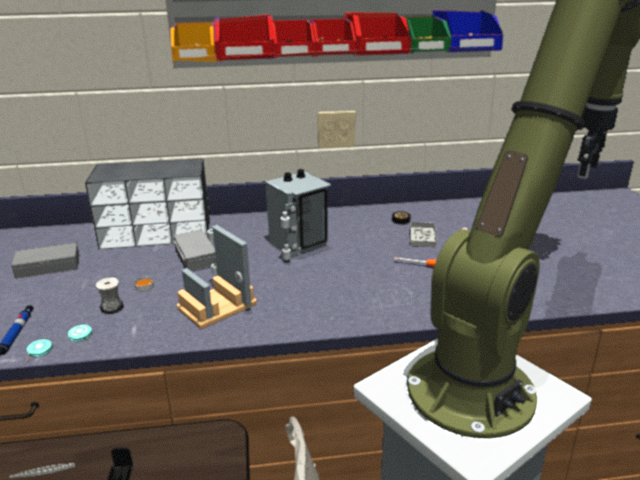

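View pics/top.png

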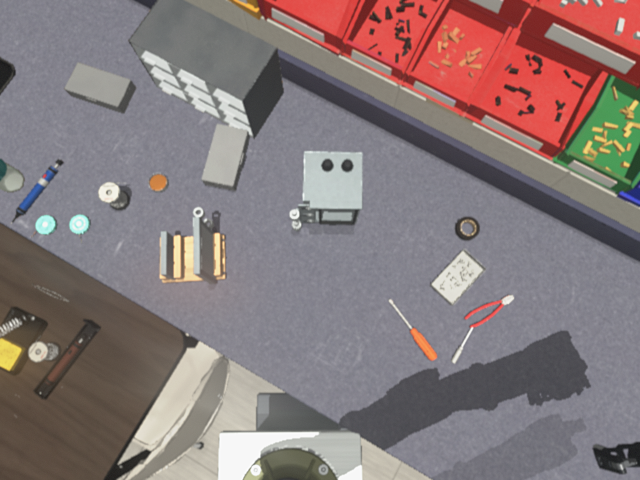

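The pictures show the enclosure with its roof at top-view (333,180), hinge barrels at (296,215) and front facing the robot. The door is in the right-hand groove at (205,245) with its knuckles at (200,213), and the cover is in the left groove at (167,255).

```bash
python3 - <<'E'
from h import *
z=np.load("top.npz"); W=z["W"]; p=z["p"]
v,u=np.mgrid[:480,:640]
def box(m,n):
    P=W[m]; r=cv2.minAreaRect((P[:,:2]*1000).astype(np.float32)); print(n,len(P),"c",np.round(r[0],1),"size",np.round(r[1],1),"ang",round(r[2],2),"z",np.percentile(P[:,2],[5,50,95]).round(4)); return P
reg=lambda a,b,c,d:(u>a)&(u<b)&(v>c)&(v<d)
box(reg(285,375,140,230)&(abs(W[...,2]-.185)<.005),"roof")
for zz in (.147,.154,.055,.04,.132):
    m=reg(280,315,195,235)&(abs(W[...,2]-zz)<.005)
    if m.sum()>3: box(m,f"hinge z{zz}")
P=box(reg(185,230,195,285)&(abs(W[...,2]-.174)<.006),"door top")
box(reg(185,230,200,225)&(W[...,2]>.06)&(W[...,2]<.165),"knuckles")
box(reg(155,180,225,285)&(abs(W[...,2]-.098)<.006),"cover")
box(reg(150,235,225,290)&(abs(W[...,2]-.048)<.004),"rest")
c=imaging.calibration("top")
def onplane(uv,h):
    uv=np.atleast_2d(uv).astype(float); d=np.stack([(uv[:,0]-c["cx"])/c["fx"],-(uv[:,1]-c["cy"])/c["fy"],-np.ones(len(uv))],-1)@c["T"][:3,:3].T
    o=c["T"][:3,3]; return o+d*((h-o[2])/d[:,2])[:,None]
# height profile near hinge
print(onplane([[295,208],[296,225]],.147).round(3))
big=cv2.resize(p[130:300,150:370],None,fx=3.6,fy=3.5,interpolation=cv2.INTER_CUBIC); save(big,"crop.png")
for vv in range(200,232,2): print(vv,(W[vv,288:318:2,2]*1000).round())
E
```

```text
roof 3035 c [680.4 -99.3] size [125.1 126.8] ang 88.17 z [0.1811 0.1841 0.1872]
hinge z0.147 23 c [628.2 -28.6] size [12.  37.8] ang 16.95 z [0.1424 0.1449 0.1501]
hinge z0.154 26 c [633.8 -35.7] size [ 5.1 21.8] ang 1.39 z [0.1495 0.1547 0.1581]
hinge z0.055 19 c [629.8 -33.8] size [11.2 47.5] ang 19.15 z [0.0506 0.0521 0.0565]
hinge z0.04 44 c [626.5 -30.9] size [17.6 54.2] ang 21.67 z [0.0352 0.037  0.0447]
hinge z0.132 34 c [628.3 -29.5] size [19.5 51.7] ang 26.49 z [0.1275 0.1289 0.1363]
door top 411 c [543.8 186.4] size [123.2  14.6] ang 3.01 z [0.1694 0.1727 0.1759]
knuckles 121 c [613.8 185.6] size [37.7 20.5] ang 38.36 z [0.0626 0.1509 0.1573]
cover 277 c [542.  278.4] size [99.6 15.7] ang 3.32 z [0.0932 0.0969 0.1005]
rest 624 c [545.9 231.8] size [133.2 140.3] ang 3.62 z [0.0444 0.047  0.0504]
[[ 0.63  -0.018  0.147]
 [ 0.592 -0.02   0.147]]
200 [  1.   1.  -2.  -2.  -4.   0.   0.  -0. 185. 184. 185. 183. 184. 184.
 184.]
202 [ -2.  -0.  -5.  -2.   3.  -3.  -3.   3. 174. 175. 177. 181. 181. 184.
 187.]
204 [ -3.  -0.  -3.   2.   3.   1.  -0.  -3. 159. 158. 159. 187. 186. 1
[... 296 characters left out ...]
 104. 104. 106. 107. 106. 107.   2.
   3.]
214 [  1. 124. 137. 139. 130. 128.  90.  91.  87.  90.  90.  92.  92.   1.
  -1.]
216 [ -1. 128. 129. 129. 126. 129.  69.  67.  75.  76.  84.  85.  71.  69.
  -2.]
218 [  1.   0. 123. 124. 124. 119.  52.  51.  44.  52.  53.  57.  55.  52.
   0.]
220 [ -5.   1. 111. 117. 114.  30.  32.  36.  36.  34.  36.  36.  36.  35.
  20.]
222 [ 1. -1.  0. 51. 49. 37. 31. 17. 17. 18. 15. 31. 18. 21.  4.]
224 [-4. -3. 35. 50. 52. 39. 34. -1. -2. -5. -1.  4.  1. -1.  0.]
226 [-1.  2. 37. 33. 38. 36. 36. -1. -3. -3. -4. -3.  5. -0. -2.]
228 [ 4. -4. -1. 32. 37. 35. 24.  1. -3. -4.  3.  0. -2. -1.  4.]
230 [-2. -7. -4. 17. 20. 18. -4.  3. -0. -1. -2. -2.  0. -3. -3.]
```

View pics/crop.png

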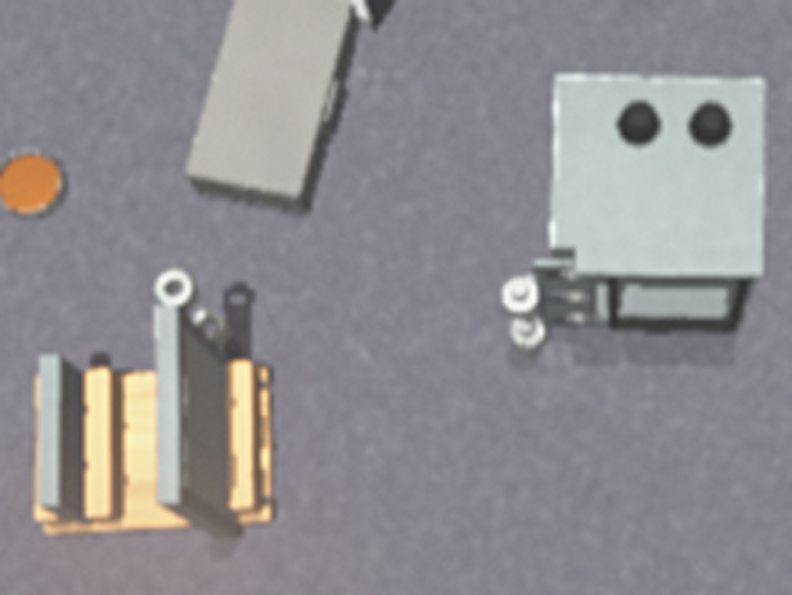

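The roof, door, cover and rest sizes match the ones given. Next I refine the pins by intersecting rays and plan the first move.

```bash
cat >> h.py <<'E'
def ray(c,uv):
    d=np.array([(uv[0]-c["cx"])/c["fx"],-(uv[1]-c["cy"])/c["fy"],-1.])@c["T"][:3,:3].T; return c["T"][:3,3],d
def pl(c,uv,h):
    o,d=ray(c,uv); return o+d*(h-o[2])/d[2]
def to(pos,yaw,s=None):
    "dp (m) and rotvec (deg) in tool axes to TCP pos with tool pointing down and tool x at yaw (deg)"
    s=s or st(); Rc=Rt(s); a=np.radians(yaw)
    x=np.array([np.cos(a),np.sin(a),0]); y=np.array([0,0,-1.]); G=np.stack([x,y,np.cross(x,y)],1)
    dp=Rc.inv().apply(np.array(pos)-s["ee_pos"]); rv=(Rc.inv()*R.from_matrix(G)).as_rotvec(degrees=True)
    print("t",round(s["t"],2),"pos",s["ee_pos"].round(4),"F",s["contact_force"].round(2),"M",s["wrist_torque"].round(3),"op",round(s["opening"],3),"-> dp",dp.round(4).tolist(),"rot",rv.round(2).tolist(),"|",round(np.linalg.norm(dp),3))
E
python3 - <<'E'
from h import *
from scipy.optimize import least_squares
c=imaging.calibration("top")
def proj(P):
    q=(np.array(P)-c["T"][:3,3])@c["T"][:3,:3]; return np.array([c["cx"]+c["fx"]*q[0]/-q[2],c["cy"]-c["fy"]*q[1]/-q[2]])
r=least_squares(lambda x:np.r_[proj([x[0],x[1],x[2]+.092])-[294.2,213.4],proj(x)-[296.4,224.3]],[.61,-.02,.05]); print("pin",r.x,r.fun)
# roof corners
z=np.load("top.npz"); W=z["W"]; v,u=np.mgrid[:480,:640]
m=((u>285)&(u<375)&(v>140)&(v<230)&(abs(W[...,2]-.185)<.006)).astype(np.uint8)
m=cv2.morphologyEx(m,cv2.MORPH_OPEN,np.ones((3,3)))
for a in (165,175,185,195):
    k=np.where(m[a])[0]; print("row",a,pl(c,(k[0]-.5,a),.185).round(4),pl(c,(k[-1]+.5,a),.185).round(4))
for a in (308,320,345,358):
    k=np.where(m[:,a])[0]; print("col",a,pl(c,(a,k[0]-.5),.185).round(4),pl(c,(a,k[-1]+.5),.185).round(4))
w=imaging.calibration("wrist"); s=st(); Q=Rt(s).inv()
print("wrist cam in tool",Q.apply(w["T"][:3,3]-s["ee_pos"]).round(4),"axes",(Q.as_matrix()@w["T"][:3,:3]).round(3).tolist(),w["fx"],w["cx"],w["cy"])
to([.52,-.03,.30],-91.8); to([.544,.186,.26],-87)
E
```

```text
pin [ 0.60592384 -0.01874105  0.09691167] [ 0.04056895 -0.00786136 -0.04407092  0.00853997]
row 165 [ 0.7136 -0.0378  0.185 ] [ 0.7126 -0.1634  0.185 ]
row 175 [ 0.6912 -0.0378  0.185 ] [ 0.6902 -0.1629  0.185 ]
row 185 [ 0.669  -0.0357  0.185 ] [ 0.668  -0.1623  0.185 ]
row 195 [ 0.6469 -0.0357  0.185 ] [ 0.646  -0.1597  0.185 ]
col 308 [ 0.7396 -0.0475  0.185 ] [ 0.6326 -0.0473  0.185 ]
col 320 [ 0.744  -0.0732  0.185 ] [ 0.6172 -0.0723  0.185 ]
col 345 [ 0.7412 -0.1267  0.185 ] [ 0.6146 -0.1245  0.185 ]
col 358 [ 0.741  -0.1545  0.185 ] [ 0.6144 -0.1516  0.185 ]
wrist cam in tool [ 0.0004 -0.1431  0.0817] axes [[1.0, -0.0, 0.001], [0.001, 0.319, -0.948], [-0.0, 0.948, 0.319]] 377.18608961371746 323.633127037208 235.43178904416789
t 0.1 pos [ 0.164  -0.6026  0.2305] F [-0.73  0.4   0.52] M [ 0.009 -0.022 -0.032] op 1.0 -> dp [-0.4591, -0.0687, 0.4939] rot [0.01, 17.03, -0.09] | 0.678
t 0.1 pos [ 0.164  -0.6026  0.2305] F [-0.73  0.4   0.52] M [ 0.009 -0.022 -0.032] op 1.0 -> dp [-0.6611, -0.0284, 0.5738] rot [0.01, 12.23, -0.09] | 0.876
```

servo_tool([
  {"hand": 1,"dp": [-0.459,-0.06,0.494],"delta_rot": [0,8.5,0]},
  {"hand": 1,"dp": [-0.459,-0.06,0.494],"delta_rot": [0,17,0]},
  {"hand": 1,"dp": [-0.459,-0.06,0.494],"delta_rot": [0,17,0]},
  {"hand": 1,"dp": [-0.459,-0.06,0.494],"delta_rot": [0,17,0]},
  {"hand": 1,"dp": [-0.459,-0.06,0.494],"delta_rot": [0,17,0]},
])

```text
t: 0.6
ee_pos: [0.2962, -0.3895, 0.2534]
orientation: [0.492, -0.492, 0.508, -0.507]
contact_force: [0.9, -0.6, -0.6]
opening: 1.001
```

servo_tool([
  {"hand": 1,"dp": [-0.379,-0.007,0.293],"delta_rot": [0,0,0]},
  {"hand": 1,"dp": [-0.379,-0.007,0.293],"delta_rot": [0,0,0]},
  {"hand": 1,"dp": [-0.379,-0.007,0.293],"delta_rot": [0,0,0]},
  {"hand": 1,"dp": [-0.379,-0.007,0.293],"delta_rot": [0,0,0]},
  {"hand": 1,"dp": [-0.379,-0.007,0.293],"delta_rot": [0,0,0]},
])

```text
t: 1.1
ee_pos: [0.4549, -0.1966, 0.2572]
orientation: [0.492, -0.492, 0.508, -0.507]
contact_force: [1.1, -0.4, 0.5]
opening: 0.999
```

servo_tool([
  {"hand": 1,"dp": [-0.189,-0.003,0.146],"delta_rot": [0,0,0]},
  {"hand": 1,"dp": [-0.189,-0.003,0.146],"delta_rot": [0,0,0]},
  {"hand": 1,"dp": [-0.189,-0.003,0.146],"delta_rot": [0,0,0]},
  {"hand": 1,"dp": [-0.189,-0.003,0.146],"delta_rot": [0,0,0]},
  {"hand": 1,"dp": [-0.189,-0.003,0.146],"delta_rot": [0,0,0]},
])

```text
t: 1.6
ee_pos: [0.6078, -0.0093, 0.26]
orientation: [0.493, -0.492, 0.508, -0.506]
contact_force: [0.3, -0.3, 1.3]
opening: 1.004
```

```bash
python3 - <<'E'
from h import *
to([.60,-.02,.26],-91.8)
p,d,W,c=cloud("wrist"); save(p,"w1.png"); np.savez("w1",p=p,W=W,T=c["T"])
E
```

```text
t 1.6 pos [ 0.6078 -0.0093  0.26  ] F [ 0.31 -0.31  1.29] M [-0.025  0.004  0.027] op 1.004 -> dp [0.0109, -0.0001, -0.0075] rot [0.09, 0.1, -0.14] | 0.013
```

View pics/w1.png

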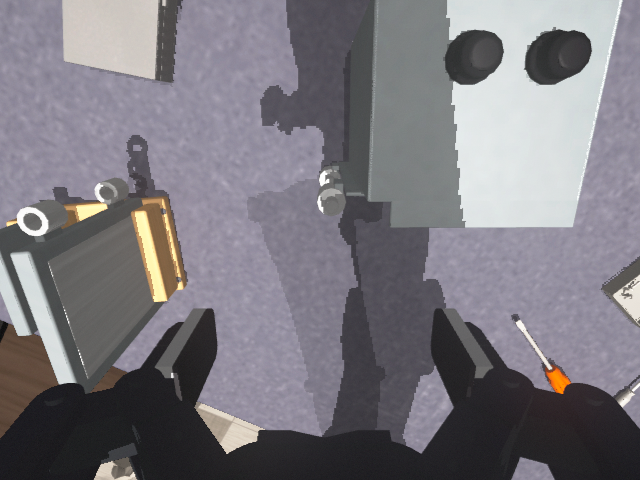

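The wrist view shows the upper barrel and pin at (331,203) and the lower one behind it at (330,178). The enclosure's side is to their right, and the door and knuckles are at the left.

```bash
python3 - <<'E'
from h import *
z=np.load("w1.npz"); W=z["W"]; p=z["p"]
P=W[160:220,310:350]; m=np.isfinite(P[...,2])
print("depth z map"); 
for v in range(168,218,3): print(v,(W[v,316:348:2,2]*1000).round().astype(int))
m=(W[...,2]>.18)&(W[...,2]<.19)&(W[...,1]<-.02)&(W[...,1]>-.2)
print(m.sum()); r=cv2.minAreaRect((W[m][:,:2]*1000).astype(np.float32)); print("roof",r,np.median(W[m][:,2]))
v,u=np.mgrid[:480,:640]
for zz in (.137,.132,.147,.152,.055,.050,.040):
    m=(u>310)&(u<350)&(v>150)&(v<222)&(abs(W[...,2]-zz)<.0025)
    if m.sum(): print(zz,m.sum(),"uv",u[m].mean().round(1),v[m].mean().round(1),W[m].mean(0).round(4))
save(cv2.resize(p[160:225,300:365],None,fx=9,fy=9,interpolation=cv2.INTER_CUBIC),"w1c.png")
E
```

```text
depth z map
168 [ 0 -1  0  0 23 26 29 31 34 33 34 34 52 53 51 51]
171 [ 0  0 17 31 34 36 36 35 35 36 35 33 63 70 71 69]
174 [ 0  2 35 37 36 36 36 35 36 35 36 35 -1 85 85 86]
177 [  0  -1  35  36  36  39  46  49  44  36  36  35  28  98 101 100]
180 [  1  -1  38  35  35  50  52  50  50 112 113 114 114 109 113 114]
183 [  0   0  36  36  35 105 107 110 108 124 126 125 126 126 125 126]
186 [  1  -1   0 106 116 117 120 120 121 125 126 126 125 128 134 137]
189 [  0   0 111 122 125 129 128 130 127 127 127 126 126 126 139 149]
192 [  0 112 125 127 126 127 128 127 127 128 127 128 128 126   0 156]
195 [  0 125 126 128 129 127 127 127 128 128 127 127 128 128 114 157]
198 [  0 127 128 128 127 128 133 136 135 134 127 129 128 128 127  -1]
201 [  2 128 127 128 127 136 142 143 143 142 138 128 127 127 127   0]
204 [  1 128 127 128 127 142 142 143 142 142 143 127 128 128 128   1]
207 [  0 127 128 128 128 142 142 143 142 144 142 141 128 128 126   1]
210 [  1   0 126 128 129 142 142 143 143 142 141 127 128 129   1   0]
213 [ -2   0   0   1 128 128 129 142 143 128 127 126   1   0  -2   1]
216 [ 1  0  0  0  2  1  0 -1  0 -1  1  0  0  1 -1  0]
46368
roof ((682.5598754882812, -91.61517333984375), (126.15108489990234, 121.08525848388672), 88.56478881835938) 0.18484982732276456
0.137 31 uv 335.2 196.5 [ 0.6325 -0.0103  0.1371]
0.132 34 uv 335.4 194.1 [ 0.633  -0.0106  0.1317]
0.147 8 uv 346.6 188.9 [ 0.6399 -0.018   0.1471]
0.152 10 uv 346.8 190.9 [ 0.6396 -0.0179  0.1523]
0.055 2 uv 343.5 168.0 [ 0.6402 -0.0197  0.0532]
0.05 52 uv 332.0 177.7 [ 0.631  -0.009   0.0506]
0.04 24 uv 335.3 172.1 [ 0.6344 -0.0124  0.0395]
```

View pics/w1c.png

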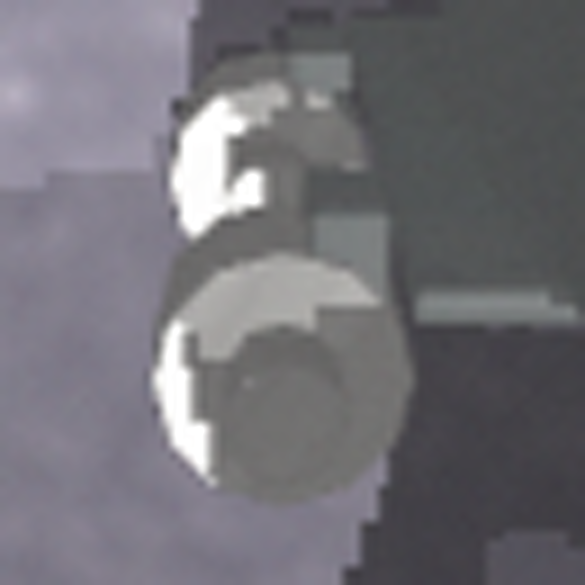

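```bash
cat > pin.py <<'E'
from h import *
p,d,W,c=cloud("wrist"); s=st(); print(s["ee_pos"].round(4),abs(s["joint_vel"]).max().round(4))
v,u=np.mgrid[:480,:640]
near=(abs(W[...,0]-.63)<.03)&(abs(W[...,1]+.015)<.03)
m=near&(abs(W[...,2]-.1425)<.003); print("upin",m.sum(),np.median(u[m]),np.median(v[m]),np.median(W[m],0).round(4),W[m].mean(0).round(4))
m=near&(abs(W[...,2]-.1275)<.002)&(v>180); 
(cx,cy),r=cv2.minEnclosingCircle((W[m][:,:2]*1000).astype(np.float32)); print("barrel top",m.sum(),cx,cy,r,np.median(W[m][:,2]))
m=(abs(W[...,2]-.185)<.004)&(W[...,1]<-.02)&(W[...,1]>-.2)
q=W[m]; print("roof", cv2.minAreaRect((q[:,:2]*1000).astype(np.float32)),np.median(q[:,2]))
mm=cv2.morphologyEx(m.astype(np.uint8),cv2.MORPH_OPEN,np.ones((3,3)))
L=[];F=[];B=[]
for a in range(20,190,10):
    k=np.where(mm[a])[0]; L.append(pl(c,(k[0]-.5,a),.185)[:2])
for a in range(420,560,10):
    k=np.where(mm[:,a])[0]; F.append(pl(c,(a,k[-1]+.5),.185)[:2])
for n,X in(("left",L),("front",F)):
    X=np.array(X); vx,vy,x0,y0=cv2.fitLine((X*1000).astype(np.float32),cv2.DIST_HUBER,0,.01,.01).ravel(); print(n,np.degrees(np.arctan2(vy,vx)).round(2),x0.round(1),y0.round(1))
E
python3 pin.py
```

```text
[ 0.6088 -0.0052  0.2595] 0.0667
upin 217 345.0 208.0 [ 0.6232 -0.0201  0.1428] [ 0.6273 -0.0236  0.1426]
barrel top 499 626.0952758789062 -24.911632537841797 18.859413146972656 0.1275578151964767
roof ((678.3660278320312, -102.75882720947266), (126.11054992675781, 123.77804565429688), 88.43252563476562) 0.1852242454320816
left -1.43 702.1 -40.1
front 88.15 617.0 -97.4
```

```bash
sed -i 's/near=.*/near=(u>318)\&(u<362)\&(v>185)\&(v<222)/' pin.py; python3 -c "
from h import *
imaging.read_camera('wrist');imaging.read_camera('wrist')"; python3 pin.py; python3 pin.py
```

```text
[ 0.6062 -0.0129  0.2598] 0.0252
upin 174 329.0 204.0 [ 0.6235 -0.0173  0.1432] [ 0.6243 -0.018   0.143 ]
barrel top 382 623.7003173828125 -18.330183029174805 11.9533052444458 0.12808984233221313
roof ((677.4616088867188, -101.38575744628906), (125.7721939086914, 118.93061065673828), 88.15635681152344) 0.1857548626056254
left -1.63 692.2 -38.8
front 88.23 617.8 -111.5
[ 0.606  -0.0137  0.26  ] 0.0149
upin 160 326.0 204.0 [ 0.6234 -0.016   0.1432] [ 0.6236 -0.0161  0.143 ]
barrel top 321 623.2531127929688 -17.925661087036133 11.73872184753418 0.12812956255251545
roof ((677.7431030273438, -100.57473754882812), (126.06611633300781, 118.97183227539062), 88.21055603027344) 0.1857616568386715
left -1.68 699.3 -38.1
front 88.15 618.1 -111.2
```

servo_tool([
  {"hand": 1,"dp": [-0.04,0,-0.014],"delta_rot": [0,-1,0]},
  {"hand": 1,"dp": [-0.09,0,-0.03],"delta_rot": [0,-3,0]},
  {"hand": 1,"dp": [-0.14,0,-0.048],"delta_rot": [0,-4.8,0]},
  {"hand": 1,"dp": [-0.18,0,-0.062],"delta_rot": [0,-4.8,0]},
  {"hand": 1,"dp": [-0.198,0,-0.068],"delta_rot": [0,-4.8,0]},
])

```text
t: 2.4
ee_pos: [0.5422, 0.19, 0.2611]
orientation: [0.514, -0.513, 0.487, -0.485]
contact_force: [0.2, 0.3, 1.0]
opening: 1.001
```

servo_tool([
  {"hand": 1,"dp": [0,0,0],"delta_rot": [0,0,0]},
  {"hand": 1,"dp": [0,0,0],"delta_rot": [0,0,0]},
])

```text
t: 2.6
ee_pos: [0.5422, 0.1884, 0.2614]
orientation: [0.513, -0.513, 0.487, -0.486]
contact_force: [-0.7, -0.1, 0.4]
opening: 1.002
```

```bash
cat > door.py <<'E'
from h import *
import sys
imaging.read_camera("wrist")
p,d,W,c=cloud("wrist"); s=st(); print(s["ee_pos"].round(4),abs(s["joint_vel"]).max().round(4)); save(p,"w2.png")
m=(abs(W[...,2]-.174)<.006)&(abs(W[...,0]-.544)<.08)&(abs(W[...,1]-.186)<.04)
n,l,stt,ce=cv2.connectedComponentsWithStats(m.astype(np.uint8)); k=1+stt[1:,4].argmax(); m=l==k
q=W[m]; print("doortop",m.sum(),cv2.minAreaRect((q[:,:2]*1000).astype(np.float32)),np.median(q[:,2]))
m=(abs(W[...,2]-.149)<.01)&(abs(W[...,0]-.62)<.02)&(abs(W[...,1]-.19)<.03); q=W[m]
print("upper knuckle",m.sum(),cv2.minEnclosingCircle((q[:,:2]*1000).astype(np.float32)) if m.sum() else 0,np.median(q[:,2]) if m.sum() else 0)
to([.544,.1865,.144],-87)
E
python3 door.py
```

```text
[0.543  0.1871 0.2611] 0.0061
doortop 3905 ((546.2471923828125, 186.38038635253906), (122.26512908935547, 13.984993934631348), 2.9733643531799316) 0.17425212020854197
upper knuckle 787 ((619.1234741210938, 190.50424194335938), 13.910411834716797) 0.15498849809525622
t 2.7 pos [0.543  0.1871 0.2611] F [ 0.82  0.05 -0.06] M [-0.02   0.015 -0.01 ] op 0.999 -> dp [0.0008, 0.1171, 0.0012] rot [0.09, -0.08, -0.06] | 0.117
```

View pics/w2.png

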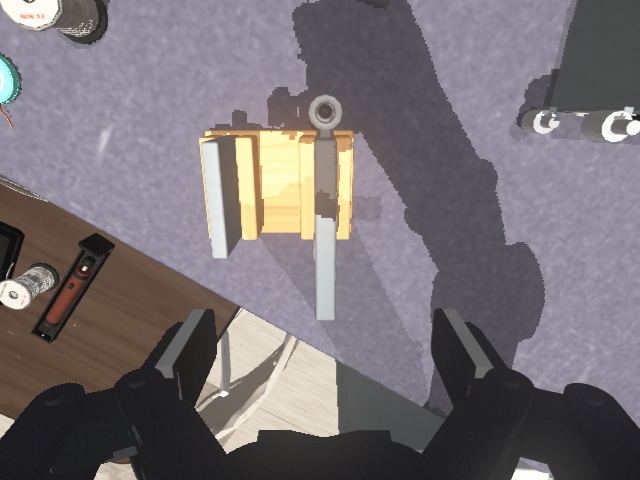

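The wrist view shows the door top edge at (325,230), midway between the pads, with the knuckle ring at (326,112). The door is 174 mm high at yaw 3.0°, as it must be. Now I go down and grip.

servo_tool([
  {"hand": 1,"dp": [0.0007,0.03,0.001],"delta_rot": [0,0,0]},
  {"hand": 1,"dp": [0.0007,0.065,0.001],"delta_rot": [0,0,0]},
  {"hand": 1,"dp": [0.0007,0.095,0.001],"delta_rot": [0,0,0]},
  {"hand": 1,"dp": [0.0007,0.114,0.001],"delta_rot": [0,0,0]},
  {"hand": 1,"dp": [0.0007,0.12,0.001],"delta_rot": [0,0,0]},
])

```text
t: 3.2
ee_pos: [0.5435, 0.1835, 0.1388]
orientation: [-0.51, 0.513, -0.489, 0.487]
contact_force: [-0.3, -0.2, 0.9]
opening: 1.0
```

servo_tool([
  {"hand": 1,"dp": [0,0,0],"delta_rot": [0,0,0]},
  {"hand": 1,"dp": [0,0,0],"delta_rot": [0,0,0]},
])

```text
t: 3.4
ee_pos: [0.5443, 0.1823, 0.1394]
orientation: [-0.51, 0.513, -0.489, 0.488]
contact_force: [0.4, 0.2, -0.0]
opening: 0.995
```

```bash
python3 -c "
from h import *
to([.544,.1864,.140],-87)"
```

```text
t 3.4 pos [0.5443 0.1823 0.1394] F [ 0.36  0.18 -0.05] M [-0.006 -0.08  -0.021] op 0.995 -> dp [-0.0041, -0.0006, -0.0001] rot [0.25, -0.39, 0.08] | 0.004
```

servo_tool([
  {"hand": 1,"dp": [-0.004,0,0],"delta_rot": [0.2,-0.4,0]},
  {"hand": 1,"dp": [-0.004,0,0],"delta_rot": [0.2,-0.4,0]},
  {"hand": 1,"dp": [-0.004,0,0],"delta_rot": [0.2,-0.4,0]},
])

```text
t: 3.7
ee_pos: [0.5444, 0.1867, 0.1401]
orientation: [-0.513, 0.513, -0.486, 0.487]
contact_force: [0.5, -0.2, 0.4]
opening: 1.002
```

```bash
python3 -c "
from h import *
to([.544,.1864,.140],-87)"
```

```text
t 3.7 pos [0.5444 0.1867 0.1401] F [ 0.53 -0.18  0.42] M [-0.009  0.005 -0.012] op 1.002 -> dp [0.0003, 0.0001, -0.0004] rot [-0.02, 0.04, 0.06] | 0.001
```

Centred. Close with a moderate squeeze.

servo_tool([
  {"hand": -0.3,"dp": [0,0,0],"delta_rot": [0,0,0]},
  {"hand": -0.55,"dp": [0,0,0],"delta_rot": [0,0,0]},
  {"hand": -0.8,"dp": [0,0,0],"delta_rot": [0,0,0]},
  {"hand": -1,"dp": [0,0,0],"delta_rot": [0,0,0]},
  {"hand": -1,"dp": [0,0,0],"delta_rot": [0,0,0]},
], squeeze=60)

```text
t: 4.2
ee_pos: [0.5444, 0.1867, 0.1402]
orientation: [-0.513, 0.513, -0.486, 0.487]
contact_force: [-3.4, 0.4, 8.5]
opening: 0.154
```

servo_tool([
  {"hand": -1,"dp": [0,0,0],"delta_rot": [0,0,0]},
  {"hand": -1,"dp": [0,0,0],"delta_rot": [0,0,0]},
  {"hand": -1,"dp": [0,0,0],"delta_rot": [0,0,0]},
])

```text
t: 4.5
ee_pos: [0.5444, 0.1868, 0.1402]
orientation: [-0.513, 0.513, -0.486, 0.487]
contact_force: [0.2, 0.6, 0.2]
opening: 0.152
```

servo_tool([
  {"hand": -1,"dp": [0,-0.006,0],"delta_rot": [0,0,0]},
  {"hand": -1,"dp": [0,-0.018,0],"delta_rot": [0,0,0]},
  {"hand": -1,"dp": [0,-0.032,0],"delta_rot": [0,0,0]},
  {"hand": -1,"dp": [0,-0.045,0],"delta_rot": [0,0,0]},
  {"hand": -1,"dp": [0,-0.054,0],"delta_rot": [0,0,0]},
])

```text
t: 5.0
ee_pos: [0.5448, 0.187, 0.1959]
orientation: [0.513, -0.513, 0.486, -0.487]
contact_force: [1.2, -0.3, -1.7]
opening: 0.154
```

servo_tool([
  {"hand": -1,"dp": [0,0,0],"delta_rot": [0,0,0]},
  {"hand": -1,"dp": [0,0,0],"delta_rot": [0,0,0]},
  {"hand": -1,"dp": [0,0,0],"delta_rot": [0,0,0]},
])

```text
t: 5.3
ee_pos: [0.5445, 0.1868, 0.1954]
orientation: [0.513, -0.513, 0.486, -0.487]
contact_force: [0.5, -0.6, -2.1]
opening: 0.155
```

```bash
cat > held.py <<'E'
from h import *
imaging.read_camera("wrist")
p,d,W,c=cloud("wrist"); s=st(); print(s["ee_pos"].round(4),"v",abs(s["joint_vel"]).max().round(4),"F",s["contact_force"].round(2),"M",s["wrist_torque"].round(3)); save(p,"w3.png"); np.savez("w3",p=p,W=W)
L=(W-s["ee_pos"])@Rt(s).as_matrix()   # tool frame
a=L[...,1]
m=(abs(a+.034)<.012)&(abs(L[...,0])<.02)&(L[...,2]<.07)&(L[...,2]>.01); q=L[m]
if m.sum()>20: print("door top edge tool z,x:",cv2.minAreaRect((q[:,[2,0]]*1000).astype(np.float32)),"y",np.median(q[:,1]))
m=(abs(a+.015)<.006)&(abs(L[...,0])<.02)&(L[...,2]>.055)&(L[...,2]<.1); q=L[m]
if m.sum()>20: print("knuckle top tool z,x:",m.sum(),cv2.minEnclosingCircle((q[:,[2,0]]*1000).astype(np.float32)),"y",np.median(q[:,1]))
E
python3 held.py
```

```text
[0.5444 0.1869 0.1953] v 0.0032 F [ 0.94 -0.35 -2.2 ] M [ 0.017  0.01  -0.003]
door top edge tool z,x: ((36.52729797363281, 0.07548713684082031), (53.05229568481445, 39.937259674072266), 0.11285492777824402) y -0.0342027897116946
knuckle top tool z,x: 2869 ((74.05062103271484, -0.3276199698448181), 14.5816650390625) y -0.01497125714529913
```

View pics/w3.png

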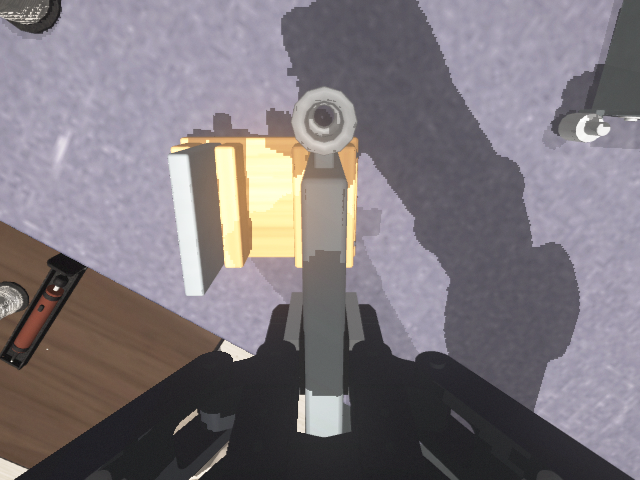

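The bore shows as a ring at (324,120), and the door hangs straight with the tool (2.2 N of weight). Next is the transit at clear height, then down to just above pin height beside the hinge.

servo_tool([
  {"hand": -1,"dp": [0.015,0,0],"delta_rot": [0,0,0]},
  {"hand": -1,"dp": [0.045,0,-0.002],"delta_rot": [0,1,0]},
  {"hand": -1,"dp": [0.085,0,-0.004],"delta_rot": [0,3,0]},
  {"hand": -1,"dp": [0.12,0,-0.006],"delta_rot": [0,4.5,0]},
  {"hand": -1,"dp": [0.142,0,-0.007],"delta_rot": [0,4.75,0]},
])

```text
t: 5.9
ee_pos: [0.5445, 0.0398, 0.1949]
orientation: [-0.49, 0.492, -0.508, 0.509]
contact_force: [-0.0, -0.4, -2.5]
opening: 0.159
```

servo_tool([
  {"hand": -1,"dp": [0,0.003,0],"delta_rot": [0,0,0]},
  {"hand": -1,"dp": [0,0.012,0],"delta_rot": [0,0,0]},
  {"hand": -1,"dp": [0,0.023,0],"delta_rot": [0,0,0]},
  {"hand": -1,"dp": [0,0.032,0],"delta_rot": [0,0,0]},
  {"hand": -1,"dp": [0,0.034,0],"delta_rot": [0,0,0]},
])

```text
t: 6.4
ee_pos: [0.5435, 0.0407, 0.1592]
orientation: [-0.49, 0.493, -0.508, 0.508]
contact_force: [-0.5, -0.6, -2.7]
opening: 0.154
```

```bash
cat > align.py <<'E'
from h import *
z=np.load("w3.npz"); g=cv2.cvtColor(z["p"],cv2.COLOR_RGB2GRAY)
c=imaging.calibration("wrist"); s=st(); M=Rt(s).as_matrix()
Tt=M.T@c["T"][:3,:3]; o=M.T@(c["T"][:3,3]-s["ee_pos"])
H=cv2.HoughCircles(cv2.medianBlur(g[60:180,260:390],3),cv2.HOUGH_GRADIENT,1,10,param1=120,param2=15,minRadius=26,maxRadius=38); print("ring",H[0][:3] if H is not None else None)
for uv in ((H[0][0][0]+260,H[0][0][1]+60),(324,120)):
    d=Tt@np.array([(uv[0]-c["cx"])/c["fx"],-(uv[1]-c["cy"])/c["fy"],-1]); K=o+d*(-.015-o[1])/d[1]; print("knuckle in tool",uv,K.round(4))
a=np.radians(-1.75)
pin=np.array([.6231,-.0175]); zt=np.array([np.cos(a),np.sin(a)]); xt=np.array([np.sin(a),-np.cos(a)])
T=pin-K[2]*zt-K[0]*xt; to([T[0],T[1],.158],-91.75); print(T)
E
python3 align.py
```

```text
ring [[63.5 63.5 31.9]
 [52.5 67.5 29.7]]
knuckle in tool (np.float32(323.5), np.float32(123.5)) [ 0.0003 -0.015   0.0771]
knuckle in tool (324, 120) [ 0.0004 -0.015   0.0782]
t 6.4 pos [0.5435 0.0407 0.1592] F [-0.53 -0.62 -2.74] M [ 0.054  0.015 -0.03 ] op 0.154 -> dp [0.0553, 0.0013, 0.0032] rot [0.16, -0.12, 0.17] | 0.055
[ 0.54491649 -0.01467403]
```

servo_tool([
  {"hand": -1,"dp": [0.01,0,0.001],"delta_rot": [0.1,-0.1,0.1]},
  {"hand": -1,"dp": [0.025,0,0.002],"delta_rot": [0.1,-0.1,0.1]},
  {"hand": -1,"dp": [0.041,0,0.003],"delta_rot": [0.1,-0.1,0.1]},
  {"hand": -1,"dp": [0.051,0,0.003],"delta_rot": [0.1,-0.1,0.1]},
  {"hand": -1,"dp": [0.055,0,0.003],"delta_rot": [0.1,-0.1,0.1]},
])

```text
t: 6.9
ee_pos: [0.5447, -0.017, 0.1595]
orientation: [-0.491, 0.492, -0.508, 0.509]
contact_force: [-0.1, 0.3, -1.4]
opening: 0.154
```

servo_tool([
  {"hand": -1,"dp": [0,0,0],"delta_rot": [0,0,0]},
  {"hand": -1,"dp": [0,0,0],"delta_rot": [0,0,0]},
  {"hand": -1,"dp": [0,0,0],"delta_rot": [0,0,0]},
])

```text
t: 7.2
ee_pos: [0.5447, -0.0164, 0.1596]
orientation: [-0.491, 0.492, -0.508, 0.508]
contact_force: [-0.3, 0.2, -1.3]
opening: 0.152
```

```bash
sed -i 's/save(p,"w3.png")/save(cv2.resize(p[70:180,260:390],None,fx=5,fy=5,interpolation=cv2.INTER_CUBIC),"w4.png")/' held.py; python3 held.py; python3 align.py
```

```text
[ 0.5447 -0.0163  0.1595] v 0.0015 F [-0.45  0.22 -2.14] M [ 0.02  -0.057 -0.052]
door top edge tool z,x: ((36.50324249267578, 0.0027065277099609375), (39.955726623535156, 52.99629592895508), 89.99791717529297) y -0.034227967202586904
knuckle top tool z,x: 3022 ((80.53558349609375, 4.93516206741333), 22.61504554748535) y -0.015006433219815705
ring [[59.5 60.5 36.3]
 [67.5 66.5 26.4]]
knuckle in tool (np.float32(319.5), np.float32(120.5)) [-0.0011 -0.015   0.0781]
knuckle in tool (324, 120) [ 0.0004 -0.015   0.0782]
t 7.3 pos [ 0.5447 -0.0163  0.1595] F [-0.45  0.22 -2.14] M [ 0.02  -0.057 -0.052] op 0.155 -> dp [-0.0016, 0.0015, 0.0001] rot [0.04, -0.14, 0.1] | 0.002
[ 0.54490097 -0.01471136]
```

View pics/w4.png

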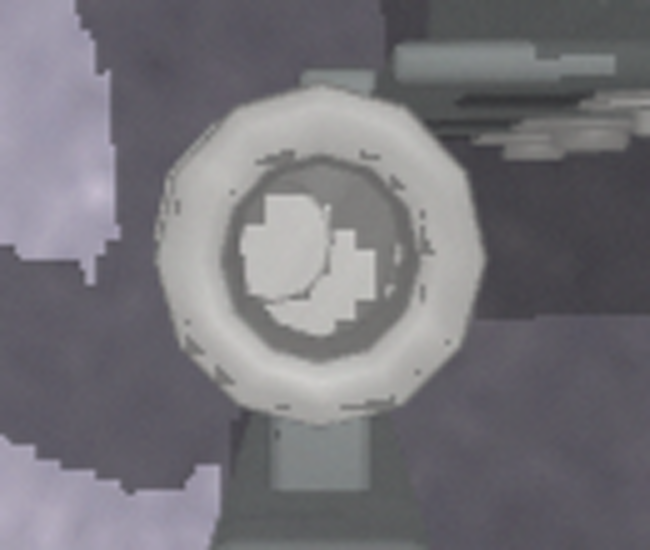

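The bore is centred near crop (321,254). Through it the pin disc's edge arc gives a pin centre near (271,240), so there is an offset left to correct.

```bash
cat > off.py <<'E'
from h import *
import sys
def off(ring,pin,pz=.143):
    c=imaging.calibration("wrist"); s=st(); M=Rt(s).as_matrix(); Tt=M.T@c["T"][:3,:3]; o=M.T@(c["T"][:3,3]-s["ee_pos"])
    def f(uv,y):
        d=Tt@np.array([(uv[0]-c["cx"])/c["fx"],-(uv[1]-c["cy"])/c["fy"],-1]); return o+d*(y-o[1])/d[1]
    k=f(ring,-.015); q=f(pin,s["ee_pos"][2]-pz); print("knuckle",k.round(4),"pin",q.round(4),"move tool x,z",(q-k)[[0,2]].round(4))
a=list(map(float,sys.argv[1:5])); off((260+a[0]/5,70+a[1]/5),(260+a[2]/5,70+a[3]/5))
E
python3 off.py 321 254 271 240
python3 - <<'E'
from h import *
# depth inside the bore: pin tip pixels
z=np.load("w3.npz"); W=z["W"]; v,u=np.mgrid[:480,:640]
b=W[95:150,298:350,2]*1000
for r in range(0,55,2): print(95+r,*[f"{x:4.0f}" if x==x else "  --" for x in b[r,::2]])
E
```

```text
knuckle [ 0.0005 -0.015   0.078 ] pin [-0.0036  0.0165  0.0781] move tool x,z [-0.004   0.0001]
95    1   -1  127  174  176  175  174  175  175  174  175  176  174  176  175  175  174  175  174  176  173  175  175  175   75   75
97   -0  128  174  174  175  175  175  175  175  175  173  175  174  175  175  176  174  174  175   --  175  174  175  176  173   34
99  128  173  174  174  174  175  175  176  175  175   --  174   --  175  175  175  174  175  176  174  175  175  175  175  174  174
101  175  174  175  175  175  173  174  174  174  174  173  173  173  174  174  175  174  174  175  173  174  176  174  175  174  174
103  175  174  175  174  175  174  175  174  173  174  174  163  128  128  158  168  173  174  174  175  174  174  175  174  175  174
105  175  175  174  176  174  175  175  174  164  127  127  129  128  127  127  129  129  128  173  175  175  175  176  174  175  176
107  175  175  174  175  174  175  174  168  141  143  143  142  127  128  129  128  128  127  154  173  174  175  175  175  175  175
109  175  174  174  174  174  173  168  142  143  142  144  142  143 
[... 2044 characters left out ...]
  175  175  176  174  175  175
141  174  174  175  175  175  175  173  174  174  175  173  174  173  173  174  174  174  174  175  175  175  175  176  175  175  175
143    1  174  175  176  175  175  174  175  175  175  175  175  174  174  174  174  175  175  175  176  175  175  175  175  174    1
145   -1    0  175  175  175  173  174  175  174  174  175  176  174  175  175  175  174  175  175  175  175  175  175  174   -1    0
147    1    1    1  174  175  175  175  175  174  175  174  175  175  174  174  174  175  175  175  175  175  175  174    0    1    1
149    1   -0    1    1  175  174  174  175  174  175  175  175  175  174  176  175  175  176  174  175  174  175    1    1    1    1
```

servo_tool([
  {"hand": -1,"dp": [-0.002,0,0],"delta_rot": [0,-0.1,0.1]},
  {"hand": -1,"dp": [-0.0041,0,0],"delta_rot": [0,-0.1,0.1]},
  {"hand": -1,"dp": [-0.0041,0,0],"delta_rot": [0,-0.1,0.1]},
  {"hand": -1,"dp": [-0.0041,0,0],"delta_rot": [0,-0.1,0.1]},
])

```text
t: 7.7
ee_pos: [0.5449, -0.012, 0.1595]
orientation: [0.492, -0.492, 0.508, -0.507]
contact_force: [0.4, 0.0, -1.1]
opening: 0.155
```

```bash
cat > bore.py <<'E'
from h import *
def fit(u,v):
    A=np.c_[2*u,2*v,np.ones(len(u))]; x=np.linalg.lstsq(A,u*u+v*v,rcond=None)[0]; return x[0],x[1],np.sqrt(x[2]+x[0]**2+x[1]**2)
p,d,W,c=cloud("wrist"); s=st(); M=Rt(s).as_matrix(); L=(W-s["ee_pos"])@M; v,u=np.mgrid[:480,:640]
roi=(abs(u-325)<45)&(abs(v-120)<45)
ring=(roi&(abs(L[...,1]+.015)<.0035)&(abs(L[...,0])<.014)).astype(np.uint8)
tip=(roi&(abs(W[...,2]-.143)<.0035)&(abs(u-324)<22)&(abs(v-119)<22)).astype(np.uint8)
ring=cv2.morphologyEx(ring,cv2.MORPH_CLOSE,np.ones((3,3)))
cs,h=cv2.findContours(ring,cv2.RETR_CCOMP,cv2.CHAIN_APPROX_NONE)
inner=max([k for k,hh in zip(cs,h[0]) if hh[3]>=0],key=cv2.contourArea)
e=cv2.minEnclosingCircle(inner); 
ct,_=cv2.findContours(tip,cv2.RETR_EXTERNAL,cv2.CHAIN_APPROX_NONE); t=max(ct,key=cv2.contourArea)
f=fit(*t[:,0,:].astype(float).T); g=fit(*inner[:,0,:].astype(float).T)
Tt=M.T@c["T"][:3,:3]; o=M.T@(c["T"][:3,3]-s["ee_pos"])
def P(uv,y):
    q=Tt@np.array([(uv[0]-c["cx"])/c["fx"],-(uv[1]-c["cy"])/c["fy"],-1]); return o+q*(y-o[1])/q[1]
k=P(g,-.015); q=P(f,s["ee_pos"][2]-.143)
print("bore px",np.round(g,1),"pin px",np.round(f,1),"area r",np.sqrt(tip.sum()/np.pi).round(1),"move tool x,z",(q-k)[[0,2]].round(4))
to(s["ee_pos"],-91.75)
E
python3 bore.py; python3 bore.py
```

```text
bore px [323.6 121.1  19. ] pin px [325.1 117.5  11.8] area r 12.3 move tool x,z [0.0006 0.0004]
t 7.75 pos [ 0.5449 -0.0121  0.1595] F [-0.81 -0.93 -2.66] M [-0.013  0.006  0.003] op 0.153 -> dp [0.0, 0.0, 0.0] rot [0.04, -0.03, 0.0] | 0.0
bore px [323.5 121.   19.1] pin px [324.7 117.5  11.9] area r 12.3 move tool x,z [0.0004 0.0004]
t 7.8 pos [ 0.5449 -0.0122  0.1595] F [ 0.36 -0.06 -2.37] M [ 0.039 -0.026 -0.014] op 0.15 -> dp [0.0, 0.0, 0.0] rot [0.05, -0.04, 0.0] | 0.0
```

servo_tool([
  {"hand": -1,"dp": [0.0004,0.002,0.0004],"delta_rot": [0,0,0]},
  {"hand": -1,"dp": [0.0004,0.004,0.0004],"delta_rot": [0,0,0]},
  {"hand": -1,"dp": [0.0004,0.0055,0.0004],"delta_rot": [0,0,0]},
  {"hand": -1,"dp": [0.0004,0.007,0.0004],"delta_rot": [0,0,0]},
  {"hand": -1,"dp": [0.0004,0.007,0.0004],"delta_rot": [0,0,0]},
])

```text
t: 8.3
ee_pos: [0.5451, -0.0127, 0.1522]
orientation: [0.492, -0.492, 0.508, -0.507]
contact_force: [-0.1, -0.6, -1.3]
opening: 0.154
```

```bash
python3 bore.py; python3 bore.py
```

```text
bore px [323.5 121.   19. ] pin px [323.3 118.6  12.4] area r 12.9 move tool x,z [-0.0001  0.0002]
t 8.35 pos [ 0.5451 -0.0126  0.1524] F [ 0.34  0.85 -1.95] M [-0.011  0.037 -0.051] op 0.153 -> dp [0.0, 0.0, 0.0] rot [0.06, -0.04, 0.0] | 0.0
bore px [323.5 121.1  19. ] pin px [323.5 118.8  12.4] area r 12.9 move tool x,z [-0.      0.0001]
t 8.4 pos [ 0.5452 -0.0126  0.1525] F [ 0.16 -1.16 -2.33] M [-0.073 -0.016  0.023] op 0.156 -> dp [0.0, 0.0, 0.0] rot [0.05, -0.04, 0.0] | 0.0
```

Aligned within 0.2 mm. I descend slowly, 1 mm per row.

servo_tool([
  {"hand": -1,"dp": [0,0.001,0.0001],"delta_rot": [0,0,0]},
  {"hand": -1,"dp": [0,0.002,0.0001],"delta_rot": [0,0,0]},
  {"hand": -1,"dp": [0,0.003,0.0001],"delta_rot": [0,0,0]},
  {"hand": -1,"dp": [0,0.004,0.0001],"delta_rot": [0,0,0]},
  {"hand": -1,"dp": [0,0.005,0.0001],"delta_rot": [0,0,0]},
])

```text
t: 8.9
ee_pos: [0.5453, -0.0126, 0.1474]
orientation: [0.492, -0.492, 0.508, -0.508]
contact_force: [-1.0, -0.1, -2.1]
opening: 0.156
```

```bash
python3 bore.py; python3 bore.py
```

```text
bore px [323.5 121.   19. ] pin px [323.5 119.6  12.8] area r 13.9 move tool x,z [-0.     -0.0001]
t 8.95 pos [ 0.5452 -0.0126  0.1472] F [ 0.22 -0.03 -1.33] M [-0.05  -0.018 -0.048] op 0.161 -> dp [0.0, 0.0, 0.0] rot [0.07, -0.04, 0.0] | 0.0
bore px [323.5 120.9  19. ] pin px [323.4 119.4  12.8] area r 13.9 move tool x,z [-0. -0.]
t 9.0 pos [ 0.5452 -0.0126  0.1473] F [ 0.14 -0.41 -2.33] M [0.007 0.021 0.014] op 0.157 -> dp [0.0, 0.0, 0.0] rot [0.07, -0.04, 0.0] | 0.0
```

servo_tool([
  {"hand": -1,"dp": [0,0.0015,0],"delta_rot": [0,0,0]},
  {"hand": -1,"dp": [0,0.003,0],"delta_rot": [0,0,0]},
  {"hand": -1,"dp": [0,0.0045,0],"delta_rot": [0,0,0]},
  {"hand": -1,"dp": [0,0.006,0],"delta_rot": [0,0,0]},
  {"hand": -1,"dp": [0,0.0075,0],"delta_rot": [0,0,0]},
])

```text
t: 9.5
ee_pos: [0.5452, -0.0126, 0.1396]
orientation: [0.492, -0.492, 0.508, -0.507]
contact_force: [1.5, -0.3, -2.6]
opening: 0.155
```

```bash
python3 bore.py
```

```text
bore px [323.5 121.   19. ] pin px [323.3 119.9  13.6] area r 15.1 move tool x,z [-0.0001  0.    ]
t 9.55 pos [ 0.5451 -0.0127  0.1394] F [-0.51 -0.34 -1.55] M [-0.025 -0.027 -0.032] op 0.157 -> dp [0.0, 0.0, 0.0] rot [0.09, -0.04, 0.0] | 0.0
```

Free so far. The seat is expected near TCP z = 0.135, so I feel for it.

servo_tool([
  {"hand": -1,"dp": [0,0.0008,0],"delta_rot": [0,0,0]},
  {"hand": -1,"dp": [0,0.0016,0],"delta_rot": [0,0,0]},
  {"hand": -1,"dp": [0,0.0024,0],"delta_rot": [0,0,0]},
  {"hand": -1,"dp": [0,0.003,0],"delta_rot": [0,0,0]},
])

```text
t: 9.95
ee_pos: [0.5451, -0.0126, 0.1364]
orientation: [0.492, -0.493, 0.508, -0.507]
contact_force: [-0.4, 0.3, -2.5]
opening: 0.154
```

servo_tool([
  {"hand": -1,"dp": [0,0.0004,0],"delta_rot": [0,0,0]},
  {"hand": -1,"dp": [0,0.0008,0],"delta_rot": [0,0,0]},
])

```text
t: 10.15
ee_pos: [0.5451, -0.0127, 0.1355]
orientation: [0.492, -0.493, 0.508, -0.507]
contact_force: [-0.3, 1.6, -2.3]
opening: 0.153
```

servo_tool([
  {"hand": -1,"dp": [0,0.0004,0],"delta_rot": [0,0,0]},
  {"hand": -1,"dp": [0,0.0008,0],"delta_rot": [0,0,0]},
])

```text
t: 10.35
ee_pos: [0.5451, -0.0126, 0.1347]
orientation: [0.492, -0.493, 0.508, -0.507]
contact_force: [-0.2, 0.7, -1.2]
opening: 0.153
```

servo_tool([
  {"hand": -1,"dp": [0,0.0003,0],"delta_rot": [0,0,0]},
])

```text
t: 10.45
ee_pos: [0.5451, -0.0127, 0.1346]
orientation: [0.492, -0.493, 0.508, -0.507]
contact_force: [-1.4, -0.2, 1.8]
opening: 0.155
```

servo_tool([
  {"hand": -1,"dp": [0,0.0003,0],"delta_rot": [0,0,0]},
  {"hand": -1,"dp": [0,0.0003,0],"delta_rot": [0,0,0]},
])

```text
t: 10.65
ee_pos: [0.5451, -0.0126, 0.1345]
orientation: [0.492, -0.492, 0.508, -0.507]
contact_force: [-2.8, 0.5, 1.7]
opening: 0.16
```

```bash
python3 bore.py; python3 -c "
from h import *
for i in range(3): imaging.read_camera('top'); s=st(); print(s['contact_force'].round(2),s['ee_pos'].round(4))"
```

```text
bore px [323.5 121.   19. ] pin px [323.4 119.8  14.1] area r 15.7 move tool x,z [-0.0001  0.0002]
t 10.7 pos [ 0.5451 -0.0126  0.1345] F [-3.53 -0.57  3.44] M [-0.03   0.269 -0.018] op 0.15 -> dp [0.0, 0.0, 0.0] rot [0.07, -0.04, 0.01] | 0.0
[-2.22  0.41  3.68] [ 0.545  -0.0127  0.1345]
[-2.65 -0.63  3.15] [ 0.5451 -0.0126  0.1345]
[-2.56 -0.71  3.64] [ 0.545  -0.0126  0.1345]
```

The knuckles are seated. Net upward force is about 5.5 N at TCP z 0.1345, which puts the upper underside at 0.1275, equal to the barrel top I measured. Release and lift clear.

servo_tool([
  {"hand": -0.6,"dp": [0,0,0],"delta_rot": [0,0,0]},
  {"hand": -0.5,"dp": [0,0,0],"delta_rot": [0,0,0]},
  {"hand": -0.4,"dp": [0,0,0],"delta_rot": [0,0,0]},
  {"hand": -0.3,"dp": [0,0,0],"delta_rot": [0,0,0]},
  {"hand": -0.3,"dp": [0,0,0],"delta_rot": [0,0,0]},
])

```text
t: 11.35
ee_pos: [0.5451, -0.0126, 0.1344]
orientation: [0.492, -0.492, 0.508, -0.507]
contact_force: [-0.1, -0.2, 1.0]
opening: 0.349
```

```bash
cat > see.py <<'E'
from h import *
import sys
p,d,W,c=cloud("top"); s=st(); print(s["t"],s["ee_pos"].round(4),s["contact_force"].round(2),s["opening"])
save(cv2.resize(p[130:300,230:400],None,fx=3.5,fy=3.5,interpolation=cv2.INTER_CUBIC),sys.argv[1])
m=(abs(W[...,2]-.1685)<.006)&(W[...,0]>.45)&(W[...,0]<.66)&(W[...,1]>-.19)&(W[...,1]<.06)
n,l,q,ce=cv2.connectedComponentsWithStats(m.astype(np.uint8)); k=1+q[1:,4].argmax(); P=W[l==k]
print("door top",len(P),cv2.minAreaRect((P[:,:2]*1000).astype(np.float32)),np.median(P[:,2]).round(4))
E
python3 see.py t2.png
```

```text
11.4 [ 0.545  -0.0127  0.1344] [ 0.88 -0.13 -0.81] 0.3500506816861257Traceback (most recent call last):
  File "see.py", line 6, in <module>
    n,l,q,ce=cv2.connectedComponentsWithStats(m.astype(np.uint8)); k=1+q[1:,4].argmax(); P=W[l==k]
                                                                       ~~~~~~~~~~~~~~^^
ValueError: attempt to get argmax of an empty sequence
```

servo_tool([
  {"hand": -0.3,"dp": [0,-0.01,0],"delta_rot": [0,0,0]},
  {"hand": -0.3,"dp": [0,-0.025,0],"delta_rot": [0,0,0]},
  {"hand": -0.3,"dp": [0,-0.045,0],"delta_rot": [0,0,0]},
  {"hand": -0.3,"dp": [0,-0.06,0],"delta_rot": [0,0,0]},
  {"hand": -0.3,"dp": [0,-0.066,0],"delta_rot": [0,0,0]},
])

```text
t: 11.9
ee_pos: [0.546, -0.0124, 0.2026]
orientation: [-0.493, 0.492, -0.507, 0.508]
contact_force: [0.9, 0.7, 0.3]
opening: 0.351
```

servo_tool([
  {"hand": -1,"dp": [-0.02,0,-0.01],"delta_rot": [0,0,0]},
  {"hand": -1,"dp": [-0.04,0,-0.022],"delta_rot": [0,0,0]},
  {"hand": -1,"dp": [-0.05,0,-0.022],"delta_rot": [0,0,0]},
  {"hand": -1,"dp": [-0.055,0,-0.022],"delta_rot": [0,0,0]},
  {"hand": -1,"dp": [-0.055,0,-0.022],"delta_rot": [0,0,0]},
])

```text
t: 12.4
ee_pos: [0.5262, 0.0435, 0.2025]
orientation: [-0.493, 0.492, -0.507, 0.508]
contact_force: [0.5, -0.0, 0.4]
opening: -0.001
```

```bash
python3 see.py t2.png; python3 -c "
from h import *
to([.524,.041,.135],-91.75)"
```

```text
12.45 [0.5262 0.0427 0.2024] [-0.06  0.12  0.2 ] -0.00266679489796922
door top 259 ((543.814453125, -12.647927284240723), (14.07678508758545, 117.98048400878906), 88.13325500488281) 0.1655
t 12.45 pos [0.5262 0.0427 0.2024] F [-0.06  0.12  0.2 ] M [-0.032  0.036 -0.042] op -0.003 -> dp [0.0017, 0.0674, -0.0023] rot [-0.09, -0.05, 0.02] | 0.067
```

View pics/t2.png

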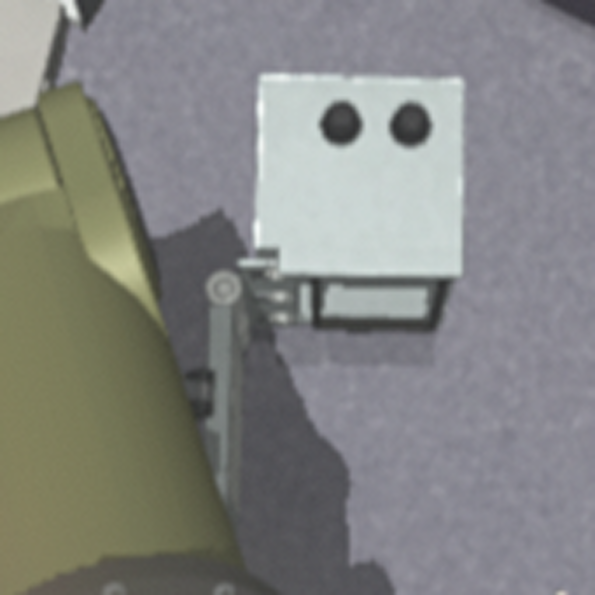

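The door hangs freely open (yaw −1.9°) with the knuckle on the barrel at (223,288). I lower the closed fingers beside the outer face and compute the push arc.

servo_tool([
  {"hand": -1,"dp": [0.0,0.015,-0.002],"delta_rot": [0,0,0]},
  {"hand": -1,"dp": [0.0,0.035,-0.002],"delta_rot": [0,0,0]},
  {"hand": -1,"dp": [0.0,0.053,-0.002],"delta_rot": [0,0,0]},
  {"hand": -1,"dp": [0.0,0.064,-0.002],"delta_rot": [0,0,0]},
  {"hand": -1,"dp": [0.0,0.066,-0.002],"delta_rot": [0,0,0]},
])

```text
t: 12.95
ee_pos: [0.5238, 0.0418, 0.135]
orientation: [-0.491, 0.492, -0.508, 0.508]
contact_force: [-0.1, -0.1, 0.5]
opening: 0.001
```

```bash
cat > arc.py <<'E'
from h import *
s=st(); print(s["t"],s["ee_pos"].round(4),s["contact_force"].round(2))
a=np.radians(-1.75); E=np.array([[np.cos(a),-np.sin(a)],[np.sin(a),np.cos(a)]]); H=np.array([.6231,-.015]); M=Rt(s).as_matrix()
for ph in (0,10,20,30,40,50,60,70,80,85,90):
    f=np.radians(ph); d=np.array([-np.cos(f),-np.sin(f)]); n=np.array([-np.sin(f),np.cos(f)]); h=.0145*abs(np.cos(f))+.011*abs(np.sin(f))
    w=H+E@(.1*d+(.007+h)*n); dp=M.T@np.r_[w-s["ee_pos"][:2],0]; print(ph,w.round(4),"tool x,z",dp[[0,2]].round(4))
E
python3 arc.py
```

```text
12.95 [0.5238 0.0418 0.135 ] [-0.1  -0.07  0.53]
0 [0.5238 0.0095] tool x,z [0.0322 0.001 ]
10 [ 0.5208 -0.0064] tool x,z [ 0.0482 -0.0015]
20 [ 0.5205 -0.0232] tool x,z [ 0.065  -0.0012]
30 [ 0.5232 -0.0403] tool x,z [0.082 0.002]
40 [ 0.529  -0.0571] tool x,z [0.0987 0.0083]
50 [ 0.538  -0.0731] tool x,z [0.1144 0.0179]
60 [ 0.5503 -0.0875] tool x,z [0.1284 0.0306]
70 [ 0.5653 -0.0996] tool x,z [0.14   0.0461]
80 [ 0.5828 -0.1088] tool x,z [0.1485 0.0638]
85 [ 0.5923 -0.112 ] tool x,z [0.1515 0.0734]
90 [ 0.6021 -0.1144] tool x,z [0.1535 0.0832]
```

servo_tool([
  {"hand": -1,"dp": [0.015,0,0],"delta_rot": [0,0,0]},
  {"hand": -1,"dp": [0.027,0,0.001],"delta_rot": [0,0,0]},
  {"hand": -1,"dp": [0.034,0,0.0005],"delta_rot": [0,0,0]},
  {"hand": -1,"dp": [0.041,0,0],"delta_rot": [0,0,0]},
  {"hand": -1,"dp": [0.048,0,-0.0015],"delta_rot": [0,0,0]},
])

```text
t: 13.45
ee_pos: [0.521, -0.0069, 0.1355]
orientation: [-0.491, 0.492, -0.508, 0.508]
contact_force: [-0.8, -0.5, 0.2]
opening: 0.001
```

```bash
python3 arc.py
```

```text
13.45 [ 0.521  -0.0069  0.1355] [-0.75 -0.52  0.17]
0 [0.5238 0.0095] tool x,z [-0.0165  0.0023]
10 [ 0.5208 -0.0064] tool x,z [-0.0005 -0.0002]
20 [ 0.5205 -0.0232] tool x,z [0.0163 0.    ]
30 [ 0.5232 -0.0403] tool x,z [0.0333 0.0033]
40 [ 0.529  -0.0571] tool x,z [0.0499 0.0096]
50 [ 0.538  -0.0731] tool x,z [0.0656 0.0192]
60 [ 0.5503 -0.0875] tool x,z [0.0796 0.0319]
70 [ 0.5653 -0.0996] tool x,z [0.0912 0.0474]
80 [ 0.5828 -0.1088] tool x,z [0.0998 0.0651]
85 [ 0.5923 -0.112 ] tool x,z [0.1027 0.0747]
90 [ 0.6021 -0.1144] tool x,z [0.1048 0.0846]
```

servo_tool([
  {"hand": -1,"dp": [0.008,0.0005,0],"delta_rot": [0,0,0]},
  {"hand": -1,"dp": [0.0163,0.0005,0],"delta_rot": [0,0,0]},
  {"hand": -1,"dp": [0.025,0.0005,0.0015],"delta_rot": [0,0,0]},
  {"hand": -1,"dp": [0.0333,0.0005,0.0033],"delta_rot": [0,0,0]},
  {"hand": -1,"dp": [0.0416,0.0005,0.006],"delta_rot": [0,0,0]},
])

```text
t: 13.95
ee_pos: [0.5257, -0.0494, 0.135]
orientation: [-0.491, 0.492, -0.508, 0.508]
contact_force: [0.0, -0.9, -0.5]
opening: 0.002
```

servo_tool([
  {"hand": -1,"dp": [0.008,0,0.0036],"delta_rot": [0,0,0]},
  {"hand": -1,"dp": [0.016,0,0.008],"delta_rot": [0,0,0]},
  {"hand": -1,"dp": [0.024,0,0.013],"delta_rot": [0,0,0]},
  {"hand": -1,"dp": [0.031,0,0.019],"delta_rot": [0,0,0]},
  {"hand": -1,"dp": [0.038,0,0.026],"delta_rot": [0,0,0]},
])

```text
t: 14.45
ee_pos: [0.551, -0.0889, 0.135]
orientation: [-0.491, 0.492, -0.508, 0.508]
contact_force: [-0.7, 0.5, 0.4]
opening: 0.001
```

```bash
python3 arc.py; python3 see.py t3.png
```

```text
14.45 [ 0.551  -0.0889  0.135 ] [-0.73  0.45  0.43]
0 [0.5238 0.0095] tool x,z [-0.0974 -0.0304]
10 [ 0.5208 -0.0064] tool x,z [-0.0814 -0.0329]
20 [ 0.5205 -0.0232] tool x,z [-0.0647 -0.0326]
30 [ 0.5232 -0.0403] tool x,z [-0.0476 -0.0294]
40 [ 0.529  -0.0571] tool x,z [-0.031 -0.023]
50 [ 0.538  -0.0731] tool x,z [-0.0153 -0.0134]
60 [ 0.5503 -0.0875] tool x,z [-0.0013 -0.0007]
70 [ 0.5653 -0.0996] tool x,z [0.0103 0.0147]
80 [ 0.5828 -0.1088] tool x,z [0.0188 0.0325]
85 [ 0.5923 -0.112 ] tool x,z [0.0218 0.042 ]
90 [ 0.6021 -0.1144] tool x,z [0.0238 0.0519]
14.5 [ 0.5522 -0.0903  0.135 ] [ 2.16 -0.58  0.77] -0.0030292561001970322Traceback (most recent call last):
  File "see.py", line 6, in <module>
    n,l,q,ce=cv2.connectedComponentsWithStats(m.astype(np.uint8)); k=1+q[1:,4].argmax(); P=W[l==k]
                                                                       ~~~~~~~~~~~~~~^^
ValueError: attempt to get argmax of an empty sequence
```

View pics/t3.png

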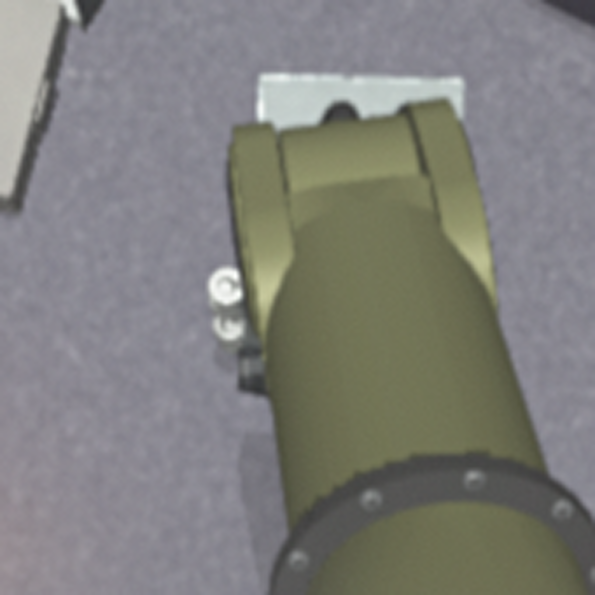

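servo_tool([
  {"hand": -1,"dp": [0.004,0,0.006],"delta_rot": [0,0,0]},
  {"hand": -1,"dp": [0.009,0,0.013],"delta_rot": [0,0,0]},
  {"hand": -1,"dp": [0.013,0,0.02],"delta_rot": [0,0,0]},
  {"hand": -1,"dp": [0.016,0,0.027],"delta_rot": [0,0,0]},
  {"hand": -1,"dp": [0.018,0,0.033],"delta_rot": [0,0,0]},
])

```text
t: 15.0
ee_pos: [0.5852, -0.1097, 0.135]
orientation: [-0.491, 0.491, -0.508, 0.509]
contact_force: [-0.1, 0.2, -0.4]
opening: -0.003
```

```bash
python3 arc.py | sed -n '1p;10,$p'; cat > wd.py <<'E'
from h import *
import sys
p,d,W,c=cloud("wrist"); s=st(); save(p,sys.argv[1]); v,u=np.mgrid[:480,:640]
m=(abs(W[...,2]-.1685)<.004)&(W[...,0]>.48)&(W[...,0]<.66)&(W[...,1]>-.19)&(W[...,1]<.03)
n,l,q,ce=cv2.connectedComponentsWithStats(m.astype(np.uint8)); k=1+q[1:,4].argmax(); P=W[l==k]
print("door top",len(P),cv2.minAreaRect((P[:,:2]*1000).astype(np.float32)),np.median(P[:,2]).round(4),"F",s["contact_force"].round(2))
E
python3 wd.py w5.png
```

```text
15.0 [ 0.5852 -0.1097  0.135 ] [-0.07  0.21 -0.43]
80 [ 0.5828 -0.1088] tool x,z [-0.0009 -0.0024]
85 [ 0.5923 -0.112 ] tool x,z [0.0021 0.0071]
90 [ 0.6021 -0.1144] tool x,z [0.0041 0.017 ]
door top 7747 ((601.6140747070312, -99.26609802246094), (108.34886932373047, 18.76053810119629), 87.40779876708984) 0.1665 F [ 1.26 -1.24  0.83]
```

View pics/w5.png

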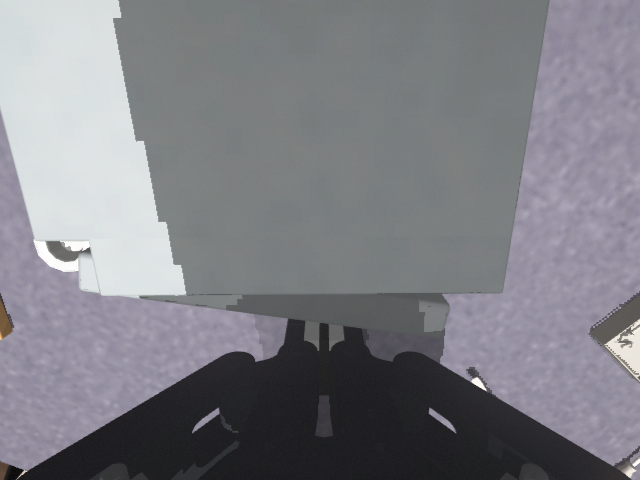

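The wrist view shows the door nearly shut, its free corner at (447,313) still just outside the lip edge at (500,292) and the fingers on its outer face. Now gentle feeling for the seal.

servo_tool([
  {"hand": -1,"dp": [0.001,0,0.003],"delta_rot": [0,0,0]},
  {"hand": -1,"dp": [0.002,0,0.006],"delta_rot": [0,0,0]},
  {"hand": -1,"dp": [0.002,0,0.008],"delta_rot": [0,0,0]},
  {"hand": -1,"dp": [0.003,0,0.01],"delta_rot": [0,0,0]},
  {"hand": -1,"dp": [0.003,0,0.01],"delta_rot": [0,0,0]},
])

```text
t: 15.55
ee_pos: [0.5961, -0.1134, 0.1351]
orientation: [-0.491, 0.491, -0.508, 0.51]
contact_force: [-0.6, -0.3, 0.3]
opening: -0.001
```

servo_tool([
  {"hand": -1,"dp": [0,0,0.001],"delta_rot": [0,0,0]},
  {"hand": -1,"dp": [0,0,0.002],"delta_rot": [0,0,0]},
  {"hand": -1,"dp": [0,0,0.002],"delta_rot": [0,0,0]},
])

```text
t: 15.85
ee_pos: [0.5982, -0.1135, 0.1351]
orientation: [-0.491, 0.491, -0.508, 0.51]
contact_force: [-0.5, 0.0, 0.2]
opening: -0.001
```

```bash
cat > edge.py <<'E'
from h import *
p,d,W,c=cloud("wrist"); s=st(); v,u=np.mgrid[:480,:640]
q=W[(abs(W[...,2]-.185)<.004)&(W[...,0]>.6)&(W[...,0]<.75)]
# enclosure frame from hinge (x=-69 exactly within .5)
a=np.radians(-1.75); H=np.array([.6231,-.015]); e=(W[...,:2]-H)@np.array([[np.cos(a),-np.sin(a)],[np.sin(a),np.cos(a)]]) 
m=(W[...,2]>.158)&(W[...,2]<.1725)&(e[...,0]>-.03)&(e[...,0]<.01)&(e[...,1]<-.02)&(e[...,1]>-.15)
P=e[m]*1000; print("t",s["t"].__round__(2),s["ee_pos"].round(4),"F",s["contact_force"].round(2),"top pts",m.sum(),"outer face min x by y (want about -7..-10):")
for y0 in range(-140,-20,10):
    k=(P[:,1]>=y0)&(P[:,1]<y0+10)
    if k.sum()>5: print(y0,k.sum(),np.percentile(P[k,0],[3,97]).round(1),end="; ")
print()
E
python3 edge.py
```

```text
t 15.9 [ 0.5981 -0.1134  0.1351] F [ 0.12 -0.03 -0.16] top pts 765 outer face min x by y (want about -7..-10):
-120 63 [-16.1 -14.6]; -110 148 [-25.2 -10.9]; -100 154 [-27.6 -10.9]; -90 70 [-15.9 -14.7]; -30 330 [-5.7  5.7];
```

servo_tool([
  {"hand": -1,"dp": [0,0,0.001],"delta_rot": [0,0,0]},
  {"hand": -1,"dp": [0,0,0.002],"delta_rot": [0,0,0]},
  {"hand": -1,"dp": [0,0,0.002],"delta_rot": [0,0,0]},
])

```text
t: 16.2
ee_pos: [0.6003, -0.1135, 0.1351]
orientation: [-0.491, 0.491, -0.508, 0.51]
contact_force: [-0.9, 0.2, 1.3]
opening: -0.0
```

servo_tool([
  {"hand": -1,"dp": [0,0,0.001],"delta_rot": [0,0,0]},
  {"hand": -1,"dp": [0,0,0.001],"delta_rot": [0,0,0]},
])

```text
t: 16.4
ee_pos: [0.6014, -0.1135, 0.1351]
orientation: [-0.491, 0.491, -0.508, 0.51]
contact_force: [-0.1, -1.1, -0.5]
opening: -0.002
```

```bash
python3 edge.py;python3 edge.py
```

```text
t 16.45 [ 0.6014 -0.1135  0.1351] F [-0.4  -0.22  0.01] top pts 361 outer face min x by y (want about -7..-10):
-110 20 [-28.2 -12.3]; -100 47 [-29.1 -11. ]; -30 294 [-5.4  5.2]; 
t 16.5 [ 0.6013 -0.1135  0.1351] F [ 1.05  0.21 -0.35] top pts 355 outer face min x by y (want about -7..-10):
-110 24 [-28.5 -10.8]; -100 40 [-27.5 -10.7]; -30 291 [-5.3  5.3];
```

servo_tool([
  {"hand": -1,"dp": [0,0,0.001],"delta_rot": [0,0,0]},
  {"hand": -1,"dp": [0,0,0.001],"delta_rot": [0,0,0]},
])

```text
t: 16.7
ee_pos: [0.6022, -0.1136, 0.135]
orientation: [-0.491, 0.491, -0.508, 0.51]
contact_force: [-0.4, -0.3, 1.2]
opening: 0.004
```

servo_tool([
  {"hand": -1,"dp": [0,0,0.001],"delta_rot": [0,0,0]},
  {"hand": -1,"dp": [0,0,0.001],"delta_rot": [0,0,0]},
])

```text
t: 16.9
ee_pos: [0.6027, -0.1136, 0.1349]
orientation: [-0.491, 0.491, -0.508, 0.509]
contact_force: [-2.7, 0.0, 2.0]
opening: -0.004
```

```bash
python3 edge.py;python3 edge.py
```

```text
t 16.95 [ 0.6027 -0.1137  0.1349] F [-3.24 -0.85  2.03] top pts 348 outer face min x by y (want about -7..-10):
-110 28 [-28.5 -11. ]; -100 56 [-28.9 -12. ]; -30 264 [-4.8  4.9]; 
t 17.0 [ 0.6028 -0.1137  0.1349] F [-3.54 -1.32  1.49] top pts 350 outer face min x by y (want about -7..-10):
-110 20 [-27.5 -11.6]; -100 74 [-28.9 -11.3]; -30 256 [-5.1  4.8];
```

Seal contact felt: 3.4 N at the shut angle. I back off slowly, go up, and move aside.

servo_tool([
  {"hand": -1,"dp": [0,0,-0.001],"delta_rot": [0,0,0]},
  {"hand": -1,"dp": [0,0,-0.003],"delta_rot": [0,0,0]},
  {"hand": -1,"dp": [0,0,-0.012],"delta_rot": [0,0,0]},
  {"hand": -1,"dp": [0,0,-0.035],"delta_rot": [0,0,0]},
  {"hand": -1,"dp": [0,0,-0.06],"delta_rot": [0,0,0]},
])

```text
t: 17.5
ee_pos: [0.542, -0.1113, 0.1347]
orientation: [-0.491, 0.491, -0.508, 0.509]
contact_force: [0.4, 0.1, -0.1]
opening: 0.0
```

servo_tool([
  {"hand": -1,"dp": [0.03,-0.03,-0.01],"delta_rot": [0,0,0]},
  {"hand": -1,"dp": [0.07,-0.06,-0.02],"delta_rot": [0,0,0]},
  {"hand": -1,"dp": [0.11,-0.09,-0.04],"delta_rot": [0,0,0]},
  {"hand": -1,"dp": [0.15,-0.1,-0.06],"delta_rot": [0,0,0]},
  {"hand": -1,"dp": [0.19,-0.1,-0.08],"delta_rot": [0,0,0]},
])

```text
t: 18.0
ee_pos: [0.4549, -0.3003, 0.2373]
orientation: [-0.492, 0.491, -0.506, 0.511]
contact_force: [0.0, -0.3, 0.4]
opening: -0.001
```

servo_tool([
  {"hand": -1,"dp": [0.03,0,-0.02],"delta_rot": [0,0,0]},
  {"hand": -1,"dp": [0.06,0,-0.04],"delta_rot": [0,0,0]},
  {"hand": -1,"dp": [0.09,0,-0.05],"delta_rot": [0,0,0]},
  {"hand": -1,"dp": [0.1,0,-0.05],"delta_rot": [0,0,0]},
  {"hand": -1,"dp": [0.1,0,-0.05],"delta_rot": [0,0,0]},
])

```text
t: 18.5
ee_pos: [0.4007, -0.3997, 0.2373]
orientation: [-0.491, 0.49, -0.507, 0.512]
contact_force: [0.2, -0.1, 0.1]
opening: -0.0
```

```bash
python3 - <<'E'
from h import *
p,d,W,c=cloud("top"); s=st(); print(s["t"],s["ee_pos"].round(3),s["contact_force"].round(2))
ps,ds,Ws,cs=cloud("scene")
a=cv2.resize(p[130:300,150:370],(440,340)); b=cv2.resize(ps[150:330,170:350],(340,340)); save(np.hstack([a,b]),"fin.png")
al=np.radians(-1.75); H=np.array([.6231,-.015]); E=np.array([[np.cos(al),-np.sin(al)],[np.sin(al),np.cos(al)]])
for n,X in(("top",W),("scene",Ws)):
    e=(X[...,:2]-H)@E*1000; m=(X[...,2]>.04)&(X[...,2]<.155)&(e[...,1]<-25)&(e[...,1]>-136)&(e[...,0]>-25)&(e[...,0]<30)
    P=e[m]; print(n,"front pts",m.sum(),[(y,np.median(P[(P[:,1]>y)&(P[:,1]<y+15),0]).round(1)) for y in range(-138,-30,15) if ((P[:,1]>y)&(P[:,1]<y+15)).sum()>3])
    m2=(X[...,2]>.02)&(X[...,2]<.165)&(e[...,0]>-25)&(e[...,0]<5)&(e[...,1]<-25)&(e[...,1]>-160); print("  y extent",np.percentile(e[m2][:,1],[1,99]).round(1))
    k=(abs(X[...,0]-.6231)<.014)&(abs(X[...,1]+.015)<.014)&(X[...,2]>.12)&(X[...,2]<.17); print("  knuckle top z",k.sum(),np.percentile(X[k][:,2],[50,90]).round(4) if k.sum() else 0)
E
```

```text
18.55 [ 0.402 -0.398  0.237] [-0.01 -0.13 -0.03]
top front pts 668 [(-138, np.float64(-9.4)), (-123, np.float64(-9.5)), (-108, np.float64(-9.2)), (-93, np.float64(-9.0)), (-78, np.float64(-9.0)), (-63, np.float64(-8.7)), (-48, np.float64(-8.6)), (-33, np.float64(-8.5))]
  y extent [-137.5  -26.6]
  knuckle top z 125 [0.1452 0.1493]
scene front pts 1372 [(-138, np.float64(-7.2)), (-123, np.float64(-7.2)), (-108, np.float64(-6.8)), (-93, np.float64(-6.5)), (-78, np.float64(-6.5)), (-63, np.float64(-6.5)), (-48, np.float64(-5.9)), (-33, np.float64(-5.8))]
  y extent [-136.8  -26.2]
  knuckle top z 116 [0.1383 0.1494]
```

View pics/fin.png

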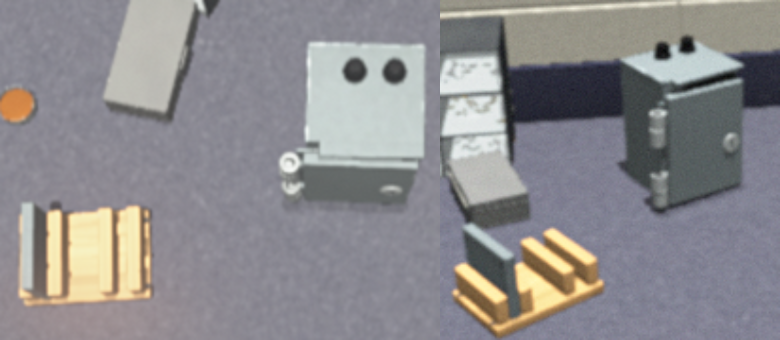

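```bash
python3 -c "
from h import *
print(ticket.sign_off())"
```

```text
the job is handed in; nothing more can be done
None
```

The door is hung on both pins, fully seated and swung shut against the seal. I handed the job in at about 18.6 s; the sign-off gave no verdict.

**What I did:** I took the door out of the rest and lined its upper knuckle up with the pin by looking down through the bore with the wrist camera. I lowered it in small steps until the seats pushed back with about 5.5 N. Then I let go with the door wide open, and pushed it shut with closed fingers until the seal pressed back with about 3.4 N.

**Last checks:**
- **Seats:** the upper knuckle's top is at about 0.149 m, which matches the barrel top I measured (0.128 m) plus the 22 mm knuckle.
- **Door shut:** the door is about 0.5–0.8° short of dead square. That puts its free edge at x ≈ −70 to −71 mm, inside the −69 to −72 mm asked for.
- **Robot:** it stands clear, with no measurable force on the tool.
- **Bystanders:** the final picture shows the cover still in its groove. The tray, driver and tape were outside it, so I did not check them again; the arm did not work near them.

**Disagreement:** the top and scene cameras differ by about 2.5 mm on where the door's face is. That is about what their calibration allows, and both agree that the door is shut.

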